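# Hold the board clamp open at the loading station

### The job

Slide the board carrier along its rail until its plunger clicks into the middle notch of the index strip, the loading station. Then pull the carrier's spring-closed clamp slide open by its bow handle until the index tongue on the slide lines up with the pointer of the width flag on the scale, and keep it there so that I can lay the next board in: finish while still holding the handle at the mark. Leave the waiting board, the fuse carton and the screwdriver where they lie.

Things in the scene. Friction and masses are not known exactly. Their poses are not given: they have to be found in the camera images.
- bow: black bow handle standing on the clamp slide; origin at the centre of its grip bar: a level round bar 12 mm thick along y (the rail's direction), 56 mm clear between its two posts, centre 34 mm above the slide plate and 90 mm above the bench. The slide is pulled open along minus x. Before and behind the bar more than 40 mm is free.
- carrier (a joint): aluminium board carrier (120 mm along the rail, 140 across) on a level rail: travel in m from the left end stop (0) to the right one (0.18), along minus y of station. Its spring ball plunger drops into a notch at 0.005, 0.090 (the middle one, loading station) and 0.175 and centres it by itself from up to 3 mm off. Leaving a notch takes about 8 N, sliding elsewhere 1 to 2 N.
- slide (a joint): clamp slide on the carrier: opening in m, 0 closed (its spring holds it there) to 0.050 at the end of its travel. It opens at right angles to the rail, to the robot's side, along minus x of bow. The spring pulls back with 7 N when closed and 220 N/m more as it opens (12 to 14 N at the mark); let go, it shuts.
- flag (a joint): width flag, a small dark steel clip locked with a thumb screw on the scale on the right-hand gib of the slide: the opening in m at which the index tongue lines up with it (slide equal to flag). Set between 0.022 and 0.034; it stays locked.
- index (a point): tip of the index tongue on the clamp slide, a narrow dark tongue that points to the right; moves with the slide. Axes as bow.
- flag_tip (a point): tip of the flag's pointer, which points at the tongue. The slide is at the mark when index has the same x as this point in its frame. Axes as bow.
- carrier_left_edge (a point): middle of the carrier plate's left edge, a flat upright face 12 mm high (38 to 50 mm above the bench) looking along plus y, where the carrier can be pushed to the right. Past the face, below it, are the rail (27 mm high) and the left end stop (32 mm high, 8 to 63 mm from the face at the start).
- station (a point): mouth of the middle notch of the steel index strip, 24 mm above the bench; the strip has three V notches 13 mm wide, 85 mm apart and lies on the base plate in front of the rail. y runs along the rail to the left as the robot sees it, z up. The base plate, 180 x 340 mm and 12 mm thick, is fixed to the bench.
- spare_board: green printed circuit board waiting to be loaded, 78 x 100 mm, 14 mm high with its parts, lying flat on the bench in front of the fixture, towards the robot and to the left. Leave it. Origin at the centre of its underside.
- fuse_carton: small cardboard carton with a band, 40 x 62 x 18 mm, on the bench left of the fixture. Leave it. Origin at the centre of its underside.
- small_driver: small screwdriver with a short handle, 140 mm long, lying on the bench. Leave it. Origin at the centre of its underside.

How it is judged:
By the outcome, as a careful person would: the job done as asked, in the order asked, and still so for the second after the job is handed in, while the arm keeps its last pose, push and grip.
It also fails if it takes over 51 s, if anything falls off the work surface, if the arm or the gripper's body presses on something with over 40 N, if the wrist force passes 120 N, or if a joint passes its speed limit or range.

### The arm

A 7-joint arm with a two-finger parallel gripper is mounted at the origin on the work surface; the furniture and walls round the work are solid. World frame = base frame: x ahead of the robot, y to its left, z up, the work surface at z = 0. Lengths are in mm, angles in rad, forces in N, time in s.
With the tool pointing down it reaches from about 400 to 925 mm from the base axis. Payload 4.1 kg.
Tool frame: the origin (TCP) lies at the very end of the fingers, on their centre line; the grasp point (between the pads) lies 19 mm behind it (bot.hold_point_z is the distance from the TCP to the grasp point, in mm); z points along the fingers, y is the direction in which the jaws open and shut (so a half turn about z gives the same grasp; the last joint's range is limited). The gripper opens to 85 mm and grips with 20 to 120 N. Pads are 22 mm wide; open, the fingers measure 114 mm over their backs; the gripper's body (76 mm by 85 mm) begins 54 mm behind the grasp point. The pads swing forward as they close: fully open they stand 13 mm farther back than shut.
Start: joints at [-1.279, 0.398, 0.045, 1.537, -0.019, 1.207, -0.051], TCP at [247.586, 601.037, 231.347] pointing down, gripper open.
Joint ranges: [-2.82, 2.82], [-0.49, 2.23], [-1.37, 1.46], [0, 2.46], [-1.36, 4.5], [0.23, 2], [-2.94, 2.94]. Speed limits (rad/s): [2.57, 2.57, 3.14, 3.14, 3.14, 3.14, 3.14].

### API

Orientations are given as [roll, pitch, yaw] about the fixed x, y, z axes, in that order (R = Rz(yaw) Ry(pitch) Rx(roll)).
In Python, from station import telemetry, viewer, bot gives the robot as it stands.
- The arm moves only by the tool apply_moves, never from a script. Its arguments are lists of equal length, an entry for each row: "offset": the shift along the tool's x, y, z in mm, a list of three; "delta_rot": the turn, a rotation vector about the tool's x, y, z in degrees, a list of three; "grip": the finger opening in mm, from 0 to 85.4. A call has 1 to 12 rows; each row shifts and turns the commanded pose from where the row before left it, along the tool's axes as they then stand; what a row does not reach is not made up. A row lasts 1/12 s, in which the tool goes at most 41.7 mm and 7.16 degrees, less where a joint would pass 70% of its speed; a pose out of reach is approached as far as the arm can. A call with a gripper value outside its range is refused whole. The fingers move at their own pace and stop on an object; "newtons" is the grip in N (left out, the last holds). Time passes only in rows, so rows that do not move let the fingers close. It gives the time, the measured TCP pose, the force and the opening at its end, in the units of the state.
- telemetry.sense(): the state, without advancing time (a new reading comes with each control period).
- viewer.capture(name): name is "scene" or "side" or "wrist"; returns (picture, depth): 480x640x3 uint8, red, green, blue; 480x640 float32, mm along the optical axis (not along the pixel's ray), 0 where there is no reading.
- viewer.camera_model(name): a dict with "fx", "fy", "cx", "cy" (pixels), "extrinsics" (4x4, takes a point from camera to world coordinates); the wrist camera has in their place "T_tool_cam" (4x4, takes a point from camera to tool coordinates, whose origin is the TCP and whose axes are the flange's). Camera axes: x right, y down, z forward; pixel columns grow to the right and rows downward; lengths in mm; the calibration is good to about 2 mm. A picture is of the moment at which its call begins: read the wrist's pose just before it. camera_model takes no time and is no camera call.
- bot.finish_job(): hands the job in, once; it reports no verdict.
The state is a dict: "clock": time; "joint_positions": joint angles; "qd": joint speeds; "effort": joint torques, N m; "eef_pos": TCP position; "eef_rot": TCP orientation; "force": force on the tool from outside, world axes, zero at the start; "wrist_torque": the same for the moment, N m; "finger_gap": opening from 0.0 (shut) to 1.0 (fully open).
Only numpy, scipy, OpenCV 4.12 (cv2) and the standard library are available. Lean on these libraries where they do the work, as an engineer would, in place of code of your own. Each camera call takes 0.05 s, during which the arm holds its last target.

## Working session

There is one attempt and no reset: what is moved stays moved. The work goes in short steps, Python scripts to look and compute and a tool call to move; the robot and the scene stay as the last step left them, time stands still between calls to the robot, and variables do not carry over. Pictures are saved under pics/ and viewed, and the job is handed in when it is done.

Besides the shell and the picture viewer there is one more tool, called after "Emit:" as name(argument=value, ...), one argument or row to a line, values as JSON. apply_moves: Moves the arm, as the interface text tells. Its arguments: {"type":"object","properties":{"offset":{"type":"array","items":{"type":"array","items":{"type":"number"}}},"delta_rot":{"type":"array","items":{"type":"array","items":{"type":"number"}}},"grip":{"type":"array","items":{"type":"number"}},"newtons":{"type":"number"}},"required":["offset","delta_rot","grip"]}

```bash
mkdir -p pics; ls
cat > h.py <<'E'
import numpy as np,cv2
from station import telemetry,viewer,bot
E
python3 - <<'E'
from h import *
s=telemetry.sense();print({k:np.round(v,3) for k,v in s.items()})
np.set_printoptions(precision=3,suppress=True)
for n in("scene","side","wrist"):
    p,d=viewer.capture(n);cv2.imwrite(f"pics/{n}0.png",p[:,:,::-1]);np.save(f"pics/{n}0.npy",d);m=viewer.camera_model(n);print(n,m)
E
```

```text
pics
{'clock': np.float64(0.0), 'joint_positions': array([-1.279,  0.399,  0.045,  1.538, -0.019,  1.207, -0.051]), 'qd': array([-0.001, -0.   ,  0.   ,  0.002,  0.   , -0.002, -0.   ]), 'effort': array([-0.0000e+00, -4.7513e+01,  1.3650e+00, -2.5422e+01,  1.2000e-02,
        1.0000e-02,  0.0000e+00]), 'eef_pos': array([247.34 , 600.392, 230.259]), 'eef_rot': array([-3.14 ,  0.   ,  2.751]), 'force': array([ 0.688, -0.351,  0.551]), 'wrist_torque': array([-0.011,  0.029, -0.004]), 'finger_gap': np.float64(1.003)}
scene {'fx': 591.0580635630477, 'fy': 591.0580635630477, 'cx': 316.6527351983415, 'cy': 243.7076482989188, 'extrinsics': array([[   0.757,   -0.471,    0.454,    2.648],
       [  -0.654,   -0.546,    0.524, -407.077],
       [   0.001,   -0.693,   -0.721,  776.347],
       [   0.   ,    0.   ,    0.   ,    1.   ]])}
side {'fx': 517.7086886935726, 'fy': 517.7086886935726, 'cx': 314.4655752774636, 'cy': 238.07733850792727, 'extrinsics': array([[   0.93 ,   -0.193,    0.313,  128.354],
       [  -0.367,   -0.507,    0.78 , -660.398],
       [   0.009,   -0.84 ,   -0.542,  618.945],
       [   0.   ,    0.   ,    0.   ,    1.   ]])}
wrist {'fx': 410.0220900819754, 'fy': 410.0220900819754, 'cx': 319.514450582942, 'cy': 234.90996450748563, 'T_tool_cam': array([[   0.   ,   -0.966,   -0.26 ,   65.481],
       [   1.   ,    0.   ,   -0.   ,   -0.277],
       [   0.001,   -0.26 ,    0.966, -143.698],
       [   0.   ,    0.   ,    0.   ,    1.   ]])}
```

View pics/scene0.png

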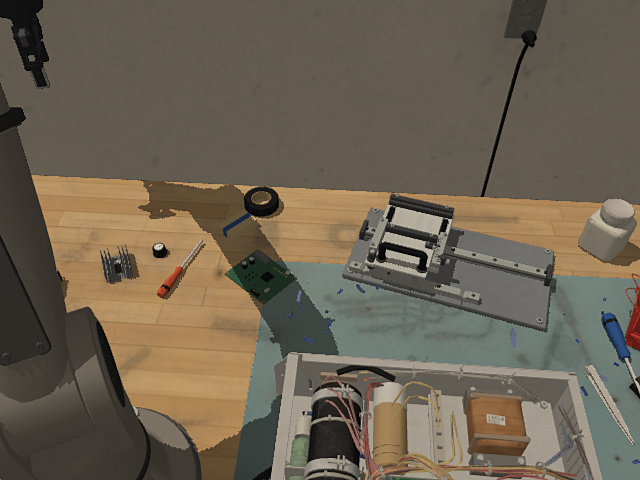

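View pics/side0.png

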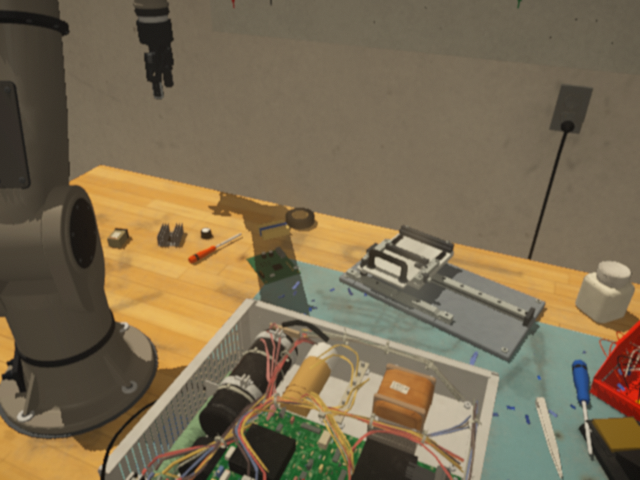

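View pics/wrist0.png

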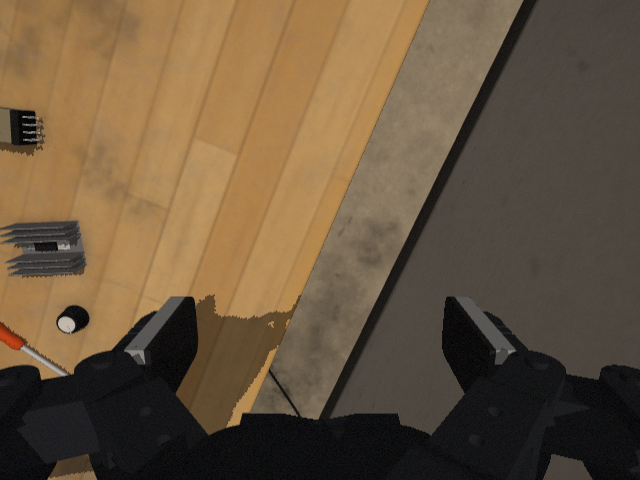

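The scene picture shows the fixture at about columns 340-555 and rows 190-330. The black bow is near (405,255), the index strip near (455,293), and the rail runs right to (550,275). The carrier is at the left end. Next I'll zoom in.

```bash
cat >> h.py <<'E'
np.set_printoptions(precision=1,suppress=True)
def w2(n,T=None):
    m=viewer.camera_model(n); 
    return m,(m["extrinsics"] if T is None else T@m["T_tool_cam"])
def dep(n,d,u,v,r=1,T=None):
    m,E=w2(n,T); z=np.median(d[v-r:v+r+1,u-r:u+r+1])
    return (E@[ (u-m["cx"])/m["fx"]*z,(v-m["cy"])/m["fy"]*z,z,1])[:3]
def ray(n,u,v,h,T=None):
    m,E=w2(n,T); D=E[:3,:3]@[(u-m["cx"])/m["fx"],(v-m["cy"])/m["fy"],1]
    return E[:3,3]+D*(h-E[2,3])/D[2]
def proj(n,P,T=None):
    m,E=w2(n,T); p=np.linalg.inv(E)@np.append(P,1)
    return m["fx"]*p[0]/p[2]+m["cx"],m["fy"]*p[1]/p[2]+m["cy"]
def toolT(s):
    from scipy.spatial.transform import Rotation as R
    T=np.eye(4);T[:3,:3]=R.from_euler("xyz",s["eef_rot"]).as_matrix();T[:3,3]=s["eef_pos"];return T
def crop(p,x0,y0,x1,y1,f,name):
    cv2.imwrite(name,cv2.resize(p[y0:y1,x0:x1],None,fx=f,fy=f,interpolation=cv2.INTER_CUBIC))
E
python3 - <<'E'
from h import *
p=cv2.imread("pics/scene0.png");crop(p,335,185,565,335,3.4,"pics/sc.png")
p=cv2.imread("pics/side0.png");crop(p,330,215,560,365,3.4,"pics/sd.png")
E
```

```text
(no output)
```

View pics/sc.png

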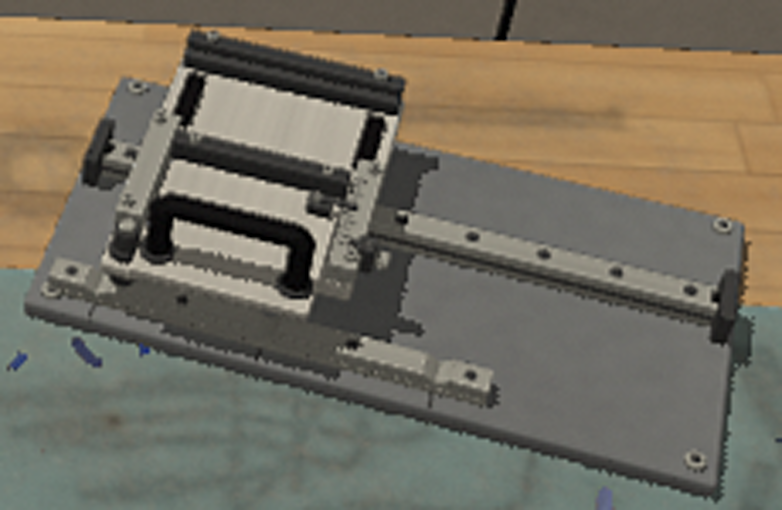

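View pics/sd.png

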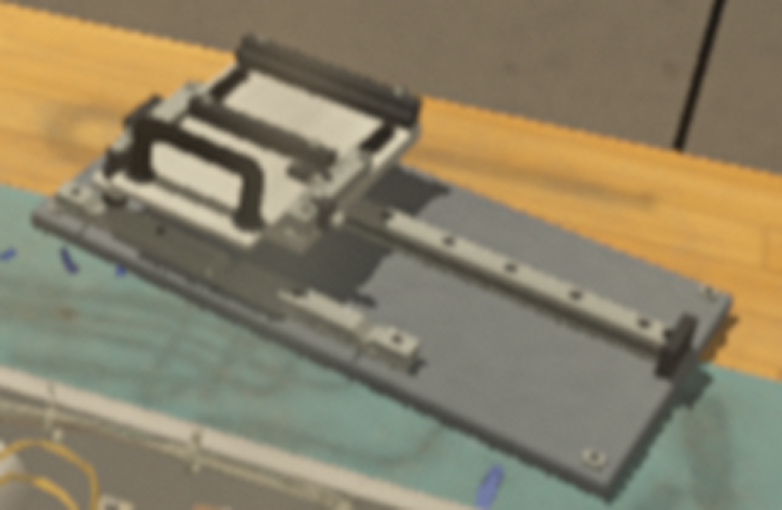

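The crops show the base plate corners at (25,305), (718,490), (742,225) and (122,78) in the scene crop. The bow bar runs from (165,205) to (305,240). The notch marks on the strip are at about x=95, 257 and 432.

Run:
```python
from h import *
f=lambda x,y:(335+x/3.4-.35,185+y/3.4-.35)
g=lambda x,y:(330+x/3.4-.35,215+y/3.4-.35)
print("base sc",*[ray("scene",*f(*q),12) for q in((25,303),(718,488),(744,225),(122,78))])
print("base sd",*[ray("side",*g(*q),12) for q in((33,213),(608,490),(733,297))])
print("bow ends sc",*[ray("scene",*f(*q),96) for q in((160,200),(308,233))])
print("bow ends sd",*[ray("side",*g(*q),96) for q in((140,125),(258,170))])
print("notches sc",*[ray("scene",*f(*q),24) for q in((95,298),(257,348),(432,388))])
print("strip ends sc",*[ray("scene",*f(*q),24) for q in((45,280),(492,385))])
print("strip sd",*[ray("side",*g(*q),24) for q in((358,343),(210,275))])
d=np.load("pics/scene0.npy")
for q in((230,216),(600,400),(250,250),(150,185),(110,262),(360,240)):
  u,v=f(*q);print(q,dep("scene",d,round(u),round(v)))
```

```text
base sc [470.1  66.5  12. ] [ 636.9 -227.3   12. ] [ 790.7 -138.9   12. ] [624.1 154.1  12. ]
base sd [472.1  64.8  12. ] [ 637.5 -227.8   12. ] [ 793.3 -137.5   12. ]
bow ends sc [510.1  20.3  96. ] [546.9 -39.4  96. ]
bow ends sd [508.4  14.4  96. ] [546.2 -43.4  96. ]
notches sc [491.3  38.8  24. ] [528.5 -35.8  24. ] [ 573.5 -107.2   24. ]
strip ends sc [480.6  63.8  24. ] [ 596.6 -124.7   24. ]
strip sd [ 575.4 -108.1   24. ] [531.4 -33.1  24. ]
(230, 216) [528.   -7.3  95.2]
(600, 400) [ 638.5 -159.6   12. ]
(250, 250) [549.7  -6.1  55.2]
(150, 185) [540.6  53.1  60.4]
(110, 262) [497.3  36.5  47.5]
(360, 240) [586.9 -43.1  66.6]
```

The measurements agree. The base edge came out at 338 mm, with fixture yaw about 29.6°, bow centre about (528,-11) and station about (531.5,-34.5). I'll move above the bow and turn so that the wrist camera sits on the right, where the flag is.

Emit:
apply_moves(
  offset=[
    [-29, -27, 1],
    [-29, -27, 1],
    [-29, -27, 1],
    [-29, -27, 1],
    [-29, -27, 1],
    [-29, -27, 1],
    [-29, -27, 1],
    [-29, -27, 1],
    [-29, -27, 1],
    [-29, -27, 1],
    [-29, -27, 1],
    [-29, -27, 1],
  ],
  delta_rot=[
    [0, 0, 0],
    [0, 0, 0],
    [0, 0, 0],
    [0, 0, 0],
    [0, 0, 0],
    [0, 0, 0],
    [0, 0, 0],
    [0, 0, 0],
    [0, 0, 0],
    [0, 0, 0],
    [0, 0, 0],
    [0, 0, 0],
  ],
  grip=[50, 50, 50, 50, 50, 50, 50, 50, 50, 50, 50, 50],
)

```text
clock: 1.15
eef_pos: [446.2, 167.0, 219.3]
eef_rot: [3.141, -0.0, 2.751]
force: [1.3, 0.8, 0.7]
finger_gap: 0.583
```

Emit:
apply_moves(
  offset=[
    [-29, -27, 1],
    [-29, -27, 1],
    [-29, -27, 1],
    [-29, -27, 1],
    [-29, -27, 1],
    [0, 0, 0],
    [0, 0, 0],
    [0, 0, 0],
    [0, 0, 0],
    [0, 0, 0],
    [0, 0, 0],
    [0, 0, 0],
  ],
  delta_rot=[
    [0, 0, 0],
    [0, 0, 0],
    [0, 0, 0],
    [0, 0, 0],
    [0, 0, 0],
    [0, 0, 7],
    [0, 0, 7],
    [0, 0, 7],
    [0, 0, 7],
    [0, 0, 7],
    [0, 0, 7],
    [0, 0, 7],
  ],
  grip=[50, 50, 50, 50, 50, 50, 50, 50, 50, 50, 50, 50],
)

```text
clock: 2.15
eef_pos: [528.4, -11.1, 214.1]
eef_rot: [-3.141, -0.0, 1.89]
force: [-0.1, -0.9, -0.0]
finger_gap: 0.584
```

Emit:
apply_moves(
  offset=[
    [0, 0, 0],
    [0, 0, 0],
    [0, 0, 0],
    [0, 0, 0],
    [0, 0, 0],
    [0, 0, 0],
    [0, 0, 0],
    [0, 0, 0],
    [0, 0, 0],
    [0, 0, 0],
    [0, 0, 0],
    [0, 0, 0],
  ],
  delta_rot=[
    [0, 0, 7],
    [0, 0, 7],
    [0, 0, 7],
    [0, 0, 7],
    [0, 0, 7],
    [0, 0, 7],
    [0, 0, 7],
    [0, 0, 7],
    [0, 0, 7],
    [0, 0, 7],
    [0, 0, 7],
    [0, 0, 7],
  ],
  grip=[50, 50, 50, 50, 50, 50, 50, 50, 50, 50, 50, 50],
)

```text
clock: 3.15
eef_pos: [528.3, -11.0, 214.1]
eef_rot: [-3.141, 0.0, 0.424]
force: [-0.0, 0.5, -0.0]
finger_gap: 0.586
```

Emit:
apply_moves(
  offset=[
    [0, 0, 0],
    [0, 0, 0],
    [0, 0, 0],
    [0, 0, 0],
    [0, 0, 0],
    [0, 0, 0],
    [0, 0, 0],
    [0, 0, 0],
    [0, 0, 0],
    [0, 0, 0],
    [0, 0, 0],
    [0, 0, 0],
  ],
  delta_rot=[
    [0, 0, 7.1],
    [0, 0, 7.1],
    [0, 0, 7.1],
    [0, 0, 7.1],
    [0, 0, 7.1],
    [0, 0, 7.1],
    [0, 0, 7.1],
    [0, 0, 7.1],
    [0, 0, 7.1],
    [0, 0, 7.1],
    [0, 0, 7],
    [0, 0, 6.7],
  ],
  grip=[50, 50, 50, 50, 50, 50, 50, 50, 50, 50, 50, 50],
)

```text
clock: 4.15
eef_pos: [528.4, -10.8, 214.1]
eef_rot: [3.142, 0.0, -1.054]
force: [1.3, -0.9, -0.1]
finger_gap: 0.587
```

Run:
```python
from h import *
s=telemetry.sense();print(s["clock"],s["joint_positions"],s["eef_pos"],np.degrees(s["eef_rot"]),s["qd"])
np.save("pics/T1.npy",toolT(s))
p,d=viewer.capture("wrist");cv2.imwrite("pics/w1.png",p[:,:,::-1]);np.save("pics/w1.npy",d)
```

```text
4.15 [-1.   0.4  1.2  1.9 -0.5  1.2 -2.2] [528.4 -10.8 214.1] [180.    0.  -60.4] [-0.2  0.2  0.4  0.  -0.3  0.1 -1.1]
```

View pics/w1.png

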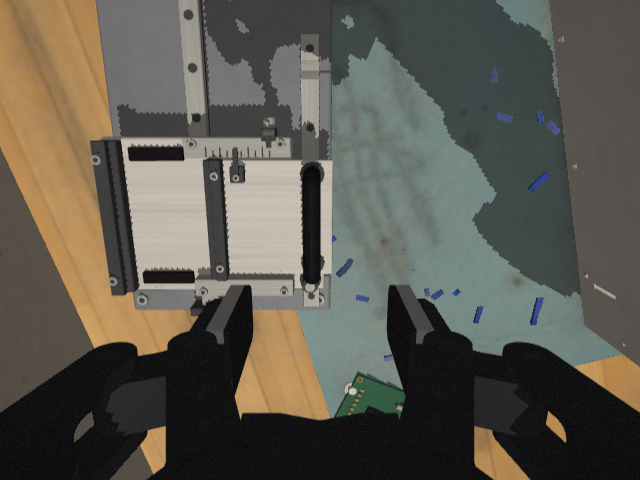

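The wrist view shows the bow bar at column 311, rows 170-285. The index tongue is near (237,160), the flag near (268,130) and the strip at column 310, with a notch near (315,70). The plunger is near (313,290). Zooming on these.

Run:
```python
from h import *
p=cv2.imread("pics/w1.png");crop(p,180,100,340,210,5,"pics/w1a.png");crop(p,270,20,340,320,2,"pics/w1b.png")
crop(p,270,120,350,320,3,"pics/w1c.png")
```

```text
(no output)
```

View pics/w1a.png

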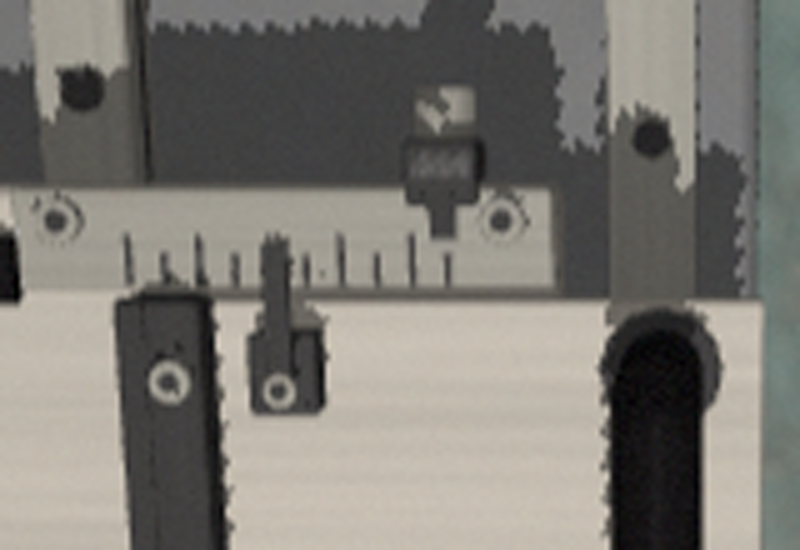

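View pics/w1b.png

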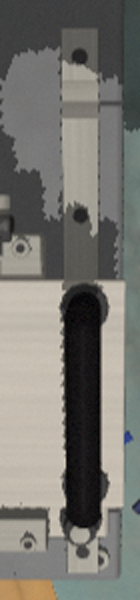

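View pics/w1c.png

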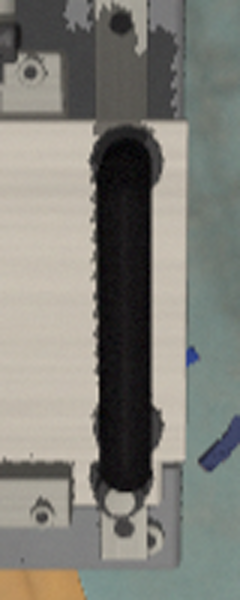

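```bash
cat >> h.py <<'E'
YAW=np.radians(29.5)
FX=np.array([np.cos(YAW),np.sin(YAW)]);FR=np.array([np.sin(YAW),-np.cos(YAW)])
def fx(P): return np.array([P[:2]@FX,P[:2]@FR,P[2]])
E
python3 - <<'E'
from h import *
T=np.load("pics/T1.npy");d=np.load("pics/w1.npy")
def D(n,u,v,r=1):
  P=dep("wrist",d,u,v,r,T);print(n,(u,v),P,"fix",fx(P))
D("tongue",235,150,0);D("tongue2",235,155,0);D("flag",268,144,0);D("scale",250,153,0);D("bowA",311,180);D("bowM",311,228);D("bowB",311,275)
D("rightnotch",310,71);D("strip",310,60);D("hole",310,48);D("stripend",310,40);D("knob",310,287,0);D("below",312,298,0);D("leftplate",150,303);D("slide",260,250)
for u,v,z,n in((310,71,24,"notchR"),(235,147,66,"ton"),(268.6,147.4,66,"flag"),(311,170,96,"bow top end"),(311,285,96,"bow left end"),(310,287,55,"knob"),(150,308,50,"left edge"),(150,139,50,"right edge")):
  P=ray("wrist",u,v,z,T);print(n,P,fx(P))
for q in((531.5,-34.5,24),(528,-11,96)):print(fx(np.array(q)))
E
```

```text
tongue (235, 150) [603.6 -24.3  66. ] fix [513.4 318.4  66. ]
tongue2 (235, 155) [602.  -21.3  66.4] fix [513.5 315.   66.4]
flag (268, 144) [585.5 -39.3  66.5] fix [490.2 322.5  66.5]
scale (250, 153) [594.1 -27.   61.7] fix [503.7 316.   61.7]
bowA (311, 180) [548.6 -35.9  95.5] fix [459.8 301.4  95.5]
bowM (311, 228) [533.3  -8.6  96.8] fix [459.9 270.1  96.8]
bowB (311, 275) [517.3  20.   97. ] fix [460.  237.4  97. ]
rightnotch (310, 71) [586.7 -99.2  21.4] fix [461.8 375.3  21.4]
strip (310, 60) [ 590.3 -105.7   25. ] fix [461.7 382.6  25. ]
hole (310, 48) [ 594.3 -112.9   25.4] fix [461.7 390.9  25.4]
stripend (310, 40) [ 597.  -117.8   24.9] fix [461.7 396.5  24.9]
knob (310, 287) [508.6  38.   69.6] fix [461.4 217.4  69.6]
below (312, 298) [493.9  62.7  24.7] fix [460.8 188.7  24.7]
leftplate (150, 303) [617.5 144.5  13. ] fix [608.6 178.3  13. ]
slide (260, 250) [554.6  35.   57.1] fix [499.9 242.6  57.1]
notchR [586.5 -99.   24. ] [461.8 375.   24. ]
ton [604.5 -26.1  66. ] [513.3 320.4  66. ]
flag [584.1 -37.4  66. ] [489.9 320.2  66. ]
bow top end [551.8 -41.5  96. ] [459.8 307.8  96. ]
bow left end [513.5  26.6  96. ] [460.1 229.7  96. ]
knob [506.   43.4  55. ] [461.7 211.4  55. ]
left edge [609.7 125.8  50. ] [592.6 190.7  50. ]
right edge [663.5   1.8  50. ] [578.4 325.2  50. ]
[445.6 291.8  24. ]
[454.1 269.6  96. ]
```

Run:
```python
from h import *
s=telemetry.sense();T=toolT(s);np.save("pics/T2.npy",T);print(s["eef_pos"],np.degrees(s["eef_rot"]),s["joint_positions"],fx(s["eef_pos"]))
p,d=viewer.capture("wrist");cv2.imwrite("pics/w2.png",p[:,:,::-1]);np.save("pics/w2.npy",d)
def mask(n,img,dd,box,Tt):
  m,E=w2(n,Tt);x0,y0,x1,y1=box
  P=[dep(n,dd,u,v,0,Tt) for v in range(y0,y1) for u in range(x0,x1) if dd[v,u]>0]
  P=np.array([q for q in P if 90<q[2]<99]);F=np.c_[P[:,:2]@FX,P[:,:2]@FR,P[:,2]]
  print(n,len(F),"x pct",np.percentile(F[:,0],[2,50,98]),"s pct",np.percentile(F[:,1],[1,50,99]),"z",np.percentile(F[:,2],[50,98]))
  return F
a=[mask("wrist",p,d,(285,150,345,310),T),mask("scene",None,np.load("pics/scene0.npy"),(360,230,440,280),None),mask("side",None,np.load("pics/side0.npy"),(350,235,420,290),None)]
for F in a:
  print(np.degrees(np.polyfit(F[:,1],F[:,0],1)[0]))
```

```text
[528.4 -10.8 213.9] [179.9  -0.  -60.6] [-1.   0.4  1.2  1.9 -0.5  1.2 -2.2] [454.6 269.6 213.9]Traceback (most recent call last):
  File "<stdin>", line 10, in <module>
  File "<stdin>", line 6, in mask
  File "h.py", line 8, in dep
    m,E=w2(n,T); z=np.median(d[v-r:v+r+1,u-r:u+r+1])
        ~~^^^^^
  File "h.py", line 5, in w2
    m=viewer.camera_model(n);
ValueError: time passes only in moves, steps and waits
```

```bash
cat >> h.py <<'E'
_cm={}
def w2(n,T=None):
    if n not in _cm:_cm[n]=viewer.camera_model(n)
    m=_cm[n]
    return m,(m["extrinsics"] if T is None else T@m["T_tool_cam"])
def cloud(n,d,box,T=None):
    m,E=w2(n,T);x0,y0,x1,y1=box;v,u=np.mgrid[y0:y1,x0:x1];z=d[y0:y1,x0:x1]
    P=np.stack([(u-m["cx"])/m["fx"]*z,(v-m["cy"])/m["fy"]*z,z],-1).reshape(-1,3)[z.ravel()>0]@E[:3,:3].T+E[:3,3]
    return np.c_[P[:,:2]@FX,P[:,:2]@FR,P[:,2]]
E
cat > bow.py <<'E'
from h import *
def bow(n,d,box,T=None):
  F=cloud(n,d,box,T);F=F[(F[:,2]>91)&(F[:,2]<99)]
  print(n,len(F),"x",np.percentile(F[:,0],[2,50,98]),"s",np.percentile(F[:,1],[1,50,99]),"z",np.percentile(F[:,2],[50,98]),"tilt",np.degrees(np.polyfit(F[:,1],F[:,0],1)[0]))
E
python3 - <<'E'
from bow import *
bow("wrist",np.load("pics/w2.npy"),(285,150,345,310),np.load("pics/T2.npy"))
bow("scene",np.load("pics/scene0.npy"),(360,230,440,280))
bow("side",np.load("pics/side0.npy"),(350,235,420,290))
E
```

```text
wrist 1870 x [454.5 459.9 465.6] s [231.8 270.5 304.5] z [95.8 98. ] tilt 0.326915856015629
scene 273 x [451.  455.4 462.4] s [232.  268.7 302.5] z [94.5 97.6] tilt -0.006857485328084636
side 161 x [453.3 457.1 462.5] s [235.1 268.9 303.3] z [93.8 96.3] tilt 0.36963256111047904
```

Emit:
apply_moves(
  offset=[
    [-1, -4.5, 28],
    [0, 0, 28],
    [0, 0, 28],
    [0, 0, 28],
    [0, 0, 20],
    [0, 0, 10],
    [0, 0, 0],
    [0, 0, 0],
  ],
  delta_rot=[
    [0, 0, 0],
    [0, 0, 0],
    [0, 0, 0],
    [0, 0, 0],
    [0, 0, 0],
    [0, 0, 0],
    [0, 0, 0],
    [0, 0, 0],
  ],
  grip=[50, 50, 50, 50, 50, 50, 50, 50],
)

```text
clock: 4.92
eef_pos: [532.3, -8.2, 72.7]
eef_rot: [-3.141, -0.0, -1.048]
force: [1.0, -0.1, 0.9]
finger_gap: 0.585
```

```bash
cat > snap.py <<'E'
import sys
from h import *
k=sys.argv[1]
s=telemetry.sense();T=toolT(s);np.save(f"pics/T{k}.npy",T);print(s["clock"],"tcp",s["eef_pos"],"fix",fx(s["eef_pos"]),np.degrees(s["eef_rot"]),"F",s["force"],"Ffix",fx(s["force"]),s["finger_gap"],s["joint_positions"])
p,d=viewer.capture("wrist");cv2.imwrite(f"pics/w{k}.png",p[:,:,::-1]);np.save(f"pics/w{k}.npy",d)
E
python3 snap.py 3
```

```text
4.9167 tcp [532.3  -8.2  72.7] fix [459.3 269.3  72.7] [-180.   -0.  -60.] F [ 1.  -0.1  0.9] Ffix [0.8 0.6 0.9] 0.5852829792397956 [-0.8  0.6  1.   2.  -0.7  0.9 -2.1]
```

View pics/w3.png

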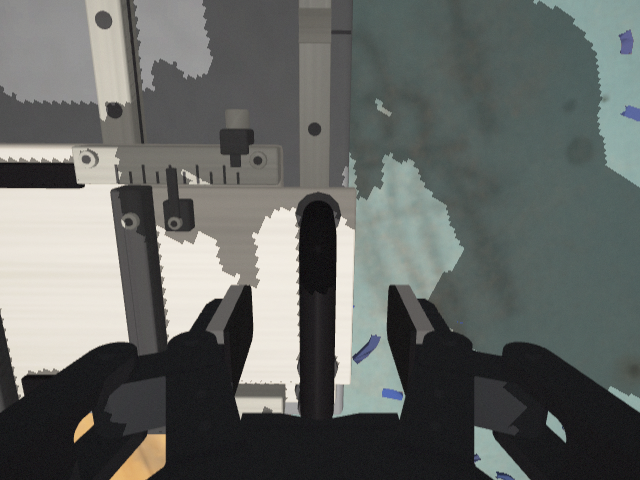

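The bow bar is at column 318, midway between the fingers (edges at 252 and 388). The tongue and flag can be seen near (172,170) and (236,162). I'll close.

Emit:
apply_moves(
  offset=[
    [0, 0, 0],
    [0, 0, 0],
    [0, 0, 0],
    [0, 0, 0],
    [0, 0, 0],
    [0, 0, 0],
  ],
  delta_rot=[
    [0, 0, 0],
    [0, 0, 0],
    [0, 0, 0],
    [0, 0, 0],
    [0, 0, 0],
    [0, 0, 0],
  ],
  grip=[8, 8, 8, 8, 8, 8],
  newtons=50,
)

```text
clock: 5.47
eef_pos: [533.1, -7.7, 73.3]
eef_rot: [-3.139, -0.0, -1.048]
force: [-0.8, 1.5, 7.0]
finger_gap: 0.114
```

```bash
python3 snap.py 4
```

```text
5.4667 tcp [533.1  -7.7  73.3] fix [460.2 269.2  73.3] [-179.9   -0.   -60.1] F [-0.8  1.5  7. ] Ffix [ 0.  -1.7  7. ] 0.11445221438918536 [-0.8  0.6  1.   2.  -0.7  0.9 -2.1]
```

View pics/w4.png

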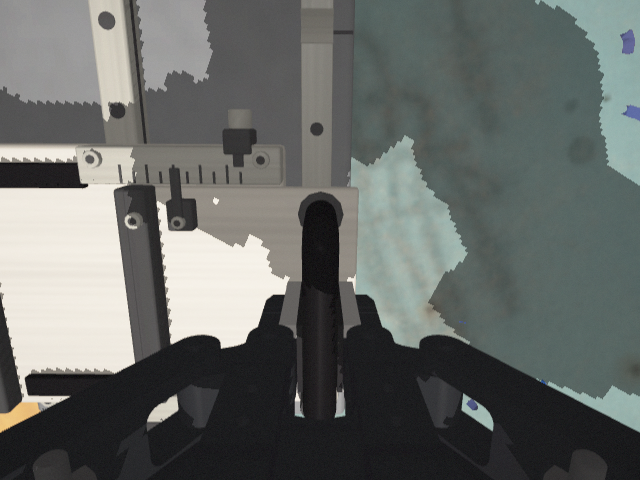

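Emit:
apply_moves(
  offset=[
    [5, 0, 0],
    [8, 0.1, 0],
    [8, 0.1, 0],
    [8, 0, 0],
    [8, 0.1, 0],
    [8, 0, 0],
    [8, 0.1, 0],
    [8, 0, 0],
    [5, 0, 0],
    [0, 0, 0],
  ],
  delta_rot=[
    [0, 0, 0],
    [0, 0, 0],
    [0, 0, 0],
    [0, 0, 0],
    [0, 0, 0],
    [0, 0, 0],
    [0, 0, 0],
    [0, 0, 0],
    [0, 0, 0],
    [0, 0, 0],
  ],
  grip=[8, 8, 8, 8, 8, 8, 8, 8, 8, 8],
)

```text
clock: 6.35
eef_pos: [565.6, -65.0, 73.3]
eef_rot: [-3.139, 0.001, -1.049]
force: [-0.0, 1.3, 6.5]
finger_gap: 0.119
```

```bash
python3 snap.py 5
```

```text
6.35 tcp [565.6 -65.   73.3] fix [460.3 335.1  73.3] [-179.9    0.1  -60.1] F [-0.   1.3  6.5] Ffix [ 0.6 -1.1  6.5] 0.11874514194397769 [-0.7  0.7  1.   1.9 -0.7  1.  -2. ]
```

View pics/w5.png

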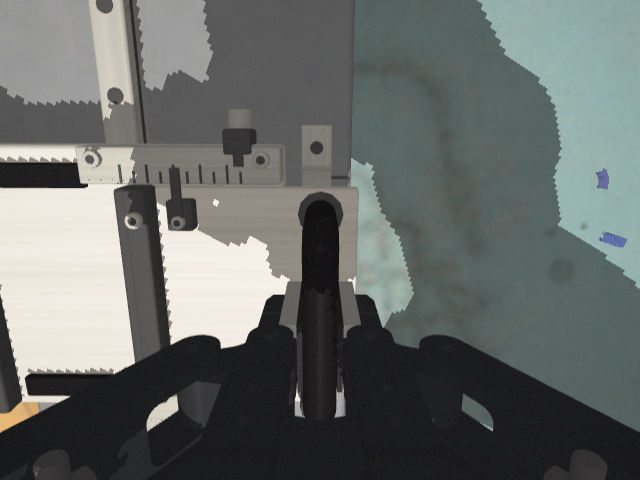

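The carrier moved with the hand; the strip end now shows at (317,130). I'll approach the notch in small steps and watch the rail force.

Emit:
apply_moves(
  offset=[
    [1, 0, 0],
    [1, 0, 0],
    [0, 0, 0],
  ],
  delta_rot=[
    [0, 0, 0],
    [0, 0, 0],
    [0, 0, 0],
  ],
  grip=[8, 8, 8],
)

```text
clock: 6.65
eef_pos: [567.1, -67.6, 73.3]
eef_rot: [-3.139, -0.002, -1.049]
force: [1.7, -0.8, 3.9]
finger_gap: 0.121
```

Emit:
apply_moves(
  offset=[
    [1, 0, 0],
    [1, 0, 0],
    [0, 0, 0],
  ],
  delta_rot=[
    [0, 0, 0],
    [0, 0, 0],
    [0, 0, 0],
  ],
  grip=[8, 8, 8],
)

```text
clock: 6.9
eef_pos: [568.7, -70.4, 73.3]
eef_rot: [-3.139, -0.005, -1.049]
force: [5.0, -3.1, 3.0]
finger_gap: 0.117
```

Emit:
apply_moves(
  offset=[
    [1, 0, 0],
    [1, 0, 0],
    [0, 0, 0],
  ],
  delta_rot=[
    [0, 0, 0],
    [0, 0, 0],
    [0, 0, 0],
  ],
  grip=[8, 8, 8],
)

```text
clock: 7.15
eef_pos: [569.4, -71.6, 73.3]
eef_rot: [-3.139, -0.003, -1.049]
force: [3.7, -1.9, 5.8]
finger_gap: 0.121
```

Emit:
apply_moves(
  offset=[
    [1, 0, 0],
    [0, 0, 0],
  ],
  delta_rot=[
    [0, 0, 0],
    [0, 0, 0],
  ],
  grip=[8, 8],
)

```text
clock: 7.32
eef_pos: [569.4, -71.7, 73.3]
eef_rot: [-3.139, -0.001, -1.049]
force: [3.3, -1.0, 7.4]
finger_gap: 0.118
```

Emit:
apply_moves(
  offset=[
    [1, 0, 0],
    [0, 0, 0],
  ],
  delta_rot=[
    [0, 0, 0],
    [0, 0, 0],
  ],
  grip=[8, 8],
)

```text
clock: 7.48
eef_pos: [569.5, -71.8, 73.2]
eef_rot: [-3.14, 0.001, -1.049]
force: [2.1, 0.8, 10.2]
finger_gap: 0.119
```

The plunger dropped in: the rail force pulled forward and then the motion locked at s of about 342.9, which matches the predicted 343. I'll release so it centres itself, and check.

Emit:
apply_moves(
  offset=[
    [0, 0, 0],
    [0, 0, 0],
    [0, 0, 0],
    [0, 0, 0],
    [0, 0, 0],
  ],
  delta_rot=[
    [0, 0, 0],
    [0, 0, 0],
    [0, 0, 0],
    [0, 0, 0],
    [0, 0, 0],
  ],
  grip=[45, 45, 45, 45, 45],
)

```text
clock: 7.9
eef_pos: [567.8, -72.2, 71.7]
eef_rot: [3.14, 0.001, -1.049]
force: [0.3, 0.3, -0.1]
finger_gap: 0.525
```

```bash
python3 snap.py 6
python3 - <<'E'
from bow import *
for n,b in(("scene",(370,240,480,310)),("side",(360,240,460,310))):
  p,d=viewer.capture(n);cv2.imwrite(f"pics/{n}6.png",p[:,:,::-1]);np.save(f"pics/{n}6.npy",d)
  crop(p[:,:,::-1],335,185,565,365,3.3,f"pics/{n}6c.png")
E
```

```text
7.9 tcp [567.8 -72.2  71.7] fix [458.6 342.4  71.7] [179.9   0.1 -60.1] F [ 0.3  0.3 -0.1] Ffix [ 0.5 -0.1 -0.1] 0.5250428261119988 [-0.7  0.7  1.   1.9 -0.7  1.  -2. ]
```

View pics/w6.png

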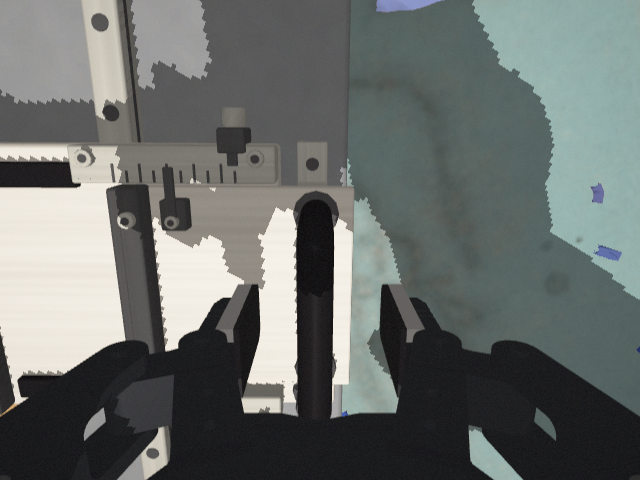

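View pics/scene6c.png

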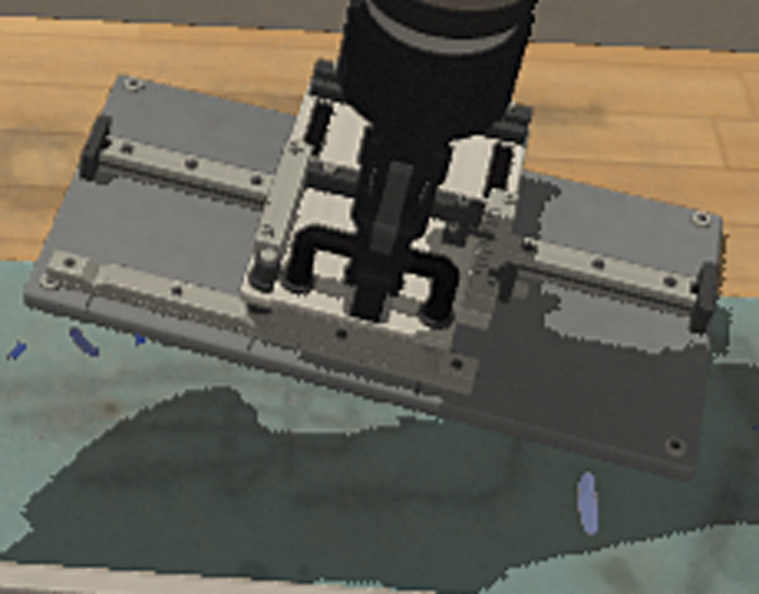

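View pics/side6c.png

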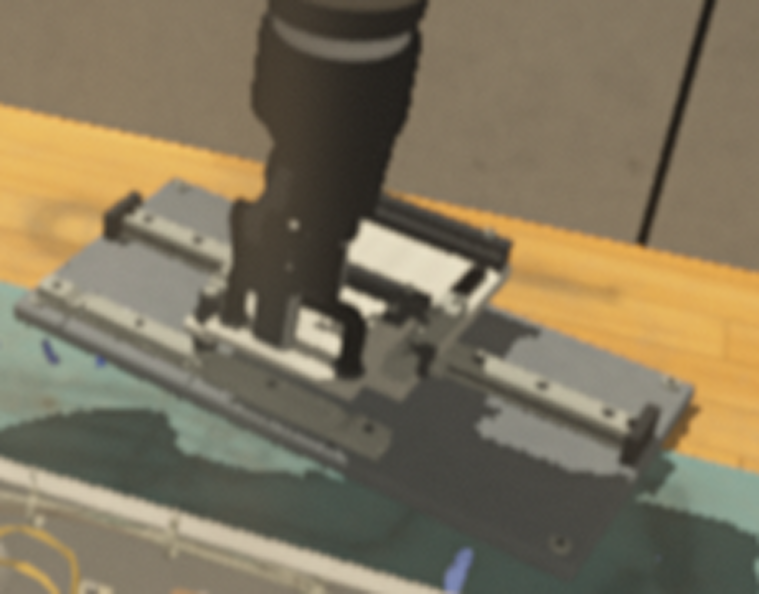

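The plunger knob now stands over the middle notch (scene crop: knob (262,268), notch (250,345)). The slide is closed. Measuring tongue to flag up close now.

Run:
```python
from h import *
p=cv2.imread("pics/w6.png");crop(p,100,90,260,210,5,"pics/w6a.png")
d=np.load("pics/w6.npy");T=np.load("pics/T6.npy")
g=cv2.cvtColor(p,cv2.COLOR_BGR2GRAY)
print(g[168:178:2,158:180]);print(g[156:166:2,222:244])
for u,v in((168,172),(168,178),(168,182),(232,158),(232,162),(233,150),(210,168)):
  print((u,v),fx(dep("wrist",d,u,v,0,T)))
```

```text
[[120 119 118 119  60  54  53  51  51  53  53  51  49  47  61 117 119 119
  119 119 116 118]
 [118 121 120 119  64  50  53  50  53  53  52  52  53  50  41 119 119 121
  119 119 120  93]
 [121 121 119 121  79  53  53  51  54  50  55  54  52  46  42 100 122 120
  119 119 122  69]
 [118 119 120 120  85  52  52  53  52  54  51  52  53  51  43  80 119 119
  119 120 121  86]
 [118 118 117 118  99  52  54  53  53  53  52  53  55  51  43  80 117 117
  118 119 119  85]]
[[124 122 123 124 106  54  49  54  52  53  51  51  52  56  46  72 124 124
  124 125 125 125]
 [124 123 122 122 116  52  51  52  54  52  53  52  53  51  50  62 123 122
  122 123 121 125]
 [121 120 120 122 121  55  53  55  50  52  54  50  52  50  51  61 121 120
  120 121 120 119]
 [121 121 120 119 121  54  54  54  54  52  52  50  54  54  52  41 119 119
  120 121 120 120]
 [123 125 122 123 124  73  53  53  54  53  51  55  55  55  51  43 124 125
  127 124 124 124]]
(168, 172) [513.4 391.5  66.6]
(168, 178) [513.9 389.2  65.8]
(168, 182) [514.  387.8  65.8]
(232, 158) [490.  396.7  67.2]
(232, 162) [490.3 395.1  65.8]
(233, 150) [489.3 399.5  67.9]
(210, 168) [498.9 392.7  63.8]
```

View pics/w6a.png

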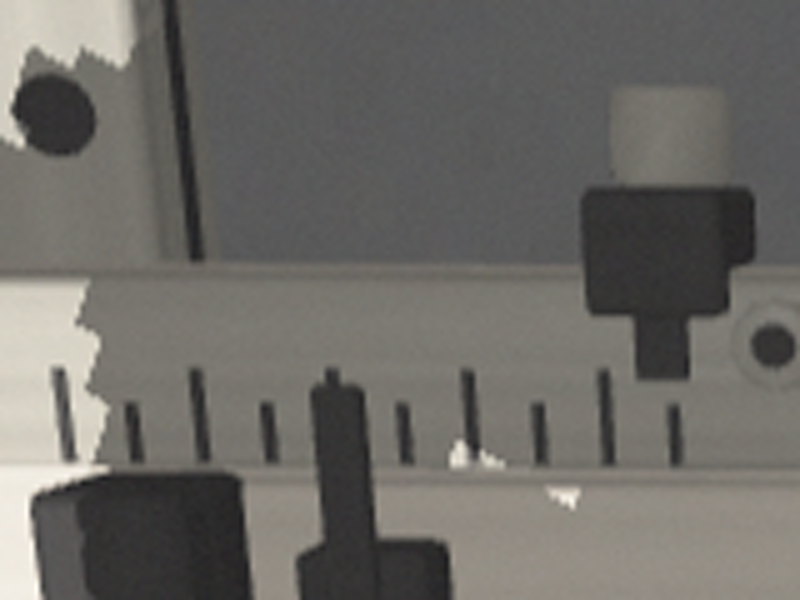

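The scale ticks (5 mm) and the depth both give the flag at about 23.5 mm. Regripping, then pulling along tool +y.

Emit:
apply_moves(
  offset=[
    [0, -1.3, 0],
    [0, 0, 0],
    [0, 0, 0],
    [0, 0, 0],
    [0, 0, 0],
    [0, 0, 0],
    [0, 0, 0],
  ],
  delta_rot=[
    [0, 0, 0],
    [0, 0, 0],
    [0, 0, 0],
    [0, 0, 0],
    [0, 0, 0],
    [0, 0, 0],
    [0, 0, 0],
  ],
  grip=[45, 8, 8, 8, 8, 8, 8],
  newtons=60,
)

```text
clock: 8.63
eef_pos: [569.6, -71.8, 72.4]
eef_rot: [3.142, 0.0, -1.049]
force: [-1.7, -0.9, 1.8]
finger_gap: 0.118
```

Emit:
apply_moves(
  offset=[
    [0, 2, 0],
    [0, 3, 0],
    [0, 3, 0],
    [0, 3, 0],
    [0, 3, 0],
    [0, 3, 0],
    [0, 2, 0],
    [0, 2, 0],
    [0, 0, 0],
    [0, 0, 0],
  ],
  delta_rot=[
    [0, 0, 0],
    [0, 0, 0],
    [0, 0, 0],
    [0, 0, 0],
    [0, 0, 0],
    [0, 0, 0],
    [0, 0, 0],
    [0, 0, 0],
    [0, 0, 0],
    [0, 0, 0],
  ],
  grip=[8, 8, 8, 8, 8, 8, 8, 8, 8, 8],
)

```text
clock: 9.47
eef_pos: [555.9, -79.6, 72.5]
eef_rot: [-3.134, -0.003, -1.047]
force: [8.6, 4.1, -7.0]
finger_gap: 0.118
```

```bash
python3 snap.py 7;python3 - <<'E'
from h import *
p=cv2.imread("pics/w7.png");crop(p,150,90,310,210,5,"pics/w7a.png")
E
```

```text
9.4667 tcp [555.9 -79.6  72.5] fix [444.6 343.   72.5] [-179.6   -0.1  -60. ] F [ 8.6  4.1 -7. ] Ffix [ 9.5  0.7 -7. ] 0.1183659344283807 [-0.7  0.6  1.   1.9 -0.7  0.9 -2. ]
```

View pics/w7.png

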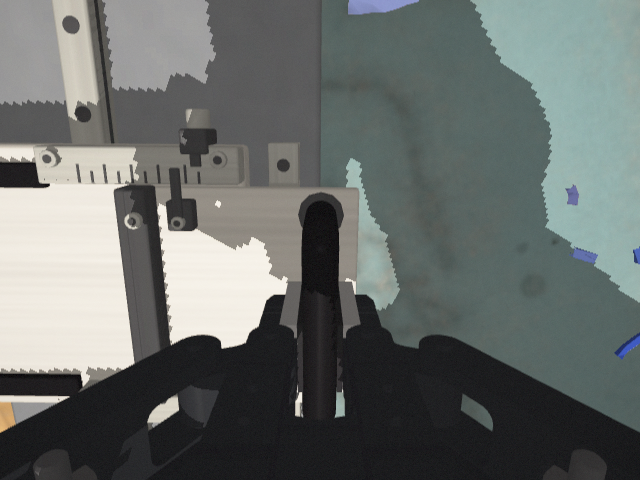

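View pics/w7a.png

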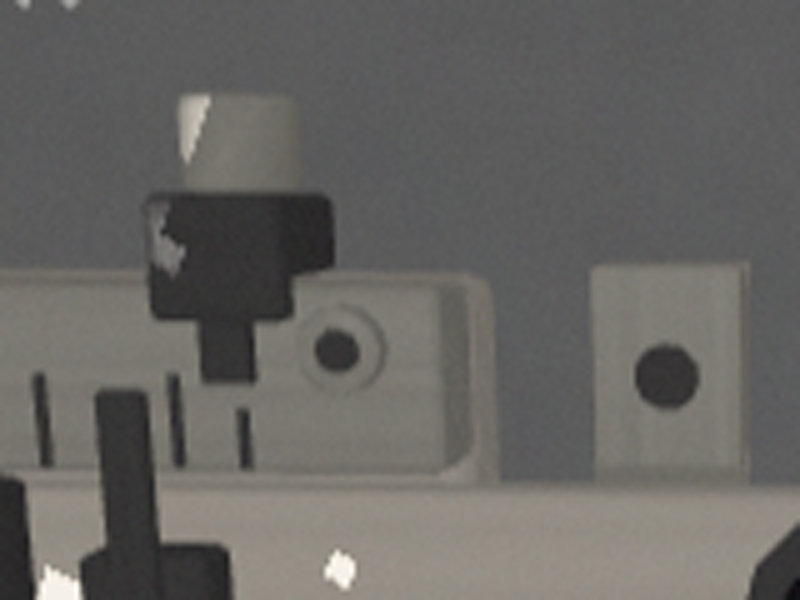

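The tongue tip is at crop column 122 and the flag tip at 228, so about 7.8 mm remains.

Emit:
apply_moves(
  offset=[
    [0, 2, 0],
    [0, 2, 0],
    [0, 2, 0],
    [0, 2, 0],
    [0, 0, 0],
    [0, 0, 0],
    [0, 0, 0],
    [0, 0, 0],
  ],
  delta_rot=[
    [0, 0, 0],
    [0, 0, 0],
    [0, 0, 0],
    [0, 0, 0],
    [0, 0, 0],
    [0, 0, 0],
    [0, 0, 0],
    [0, 0, 0],
  ],
  grip=[8, 8, 8, 8, 8, 8, 8, 8],
)

```text
clock: 10.18
eef_pos: [549.7, -83.1, 72.5]
eef_rot: [-3.133, -0.003, -1.046]
force: [11.0, 4.7, -6.3]
finger_gap: 0.118
```

```bash
cat > meas.py <<'E'
import sys
from h import *
k=sys.argv[1]
p=cv2.imread(f"pics/w{k}.png");crop(p,130,90,290,210,5,f"pics/w{k}a.png")
E
python3 snap.py 8;python3 meas.py 8
```

```text
10.1833 tcp [549.7 -83.1  72.5] fix [437.5 343.   72.5] [-179.5   -0.2  -60. ] F [11.   4.7 -6.3] Ffix [11.9  1.3 -6.3] 0.11835450256705751 [-0.7  0.6  1.   1.9 -0.7  0.9 -2. ]
```

View pics/w8a.png

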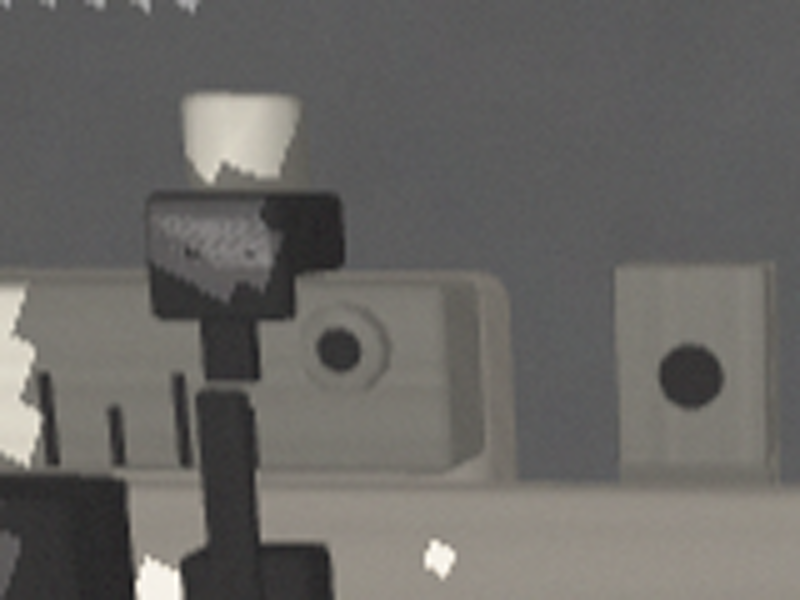

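```bash
cat >> meas.py <<'E'
g=cv2.cvtColor(p,cv2.COLOR_BGR2GRAY).astype(float)
def cen(v,lo,hi):
  r=g[v,lo:hi];w=np.clip((115-r)/62,0,1)
  return lo+(w*np.arange(hi-lo)).sum()/w.sum(),w.sum()
lo,hi=map(int,sys.argv[2:4])
for v in range(155,180):print(v,"%.2f %.2f"%cen(v,lo,hi))
E
python3 meas.py 8 167 186
```

```text
155 175.28 11.50
156 175.28 11.45
157 175.44 11.48
158 175.55 11.45
159 175.73 11.50
160 175.76 11.47
161 175.75 11.45
162 175.74 11.44
163 175.90 11.42
164 176.04 11.35
165 176.10 11.18
166 175.78 5.15
167 173.64 3.79
168 173.65 8.18
169 173.66 11.03
170 173.62 11.29
171 174.01 11.76
172 174.22 12.35
173 174.23 12.23
174 174.30 12.24
175 174.30 12.60
176 174.25 12.63
177 174.41 12.69
178 174.40 12.87
179 174.42 12.79
```

Run:
```python
import cv2
g=cv2.cvtColor(cv2.imread("pics/w8.png"),cv2.COLOR_BGR2GRAY)
for v in(160,163,165,168,169,170,172):print(v,g[v,164:190].tolist())
```

```text
160 [119, 120, 120, 120, 120, 119, 86, 49, 50, 53, 52, 51, 53, 53, 53, 53, 40, 43, 121, 120, 121, 121, 121, 124, 122, 121]
163 [120, 118, 121, 119, 120, 121, 96, 52, 50, 53, 52, 53, 52, 51, 47, 53, 45, 43, 108, 120, 119, 120, 121, 119, 119, 121]
165 [86, 61, 56, 120, 120, 123, 115, 53, 52, 53, 53, 50, 52, 50, 49, 54, 48, 40, 103, 122, 122, 124, 120, 121, 120, 121]
168 [85, 54, 52, 99, 117, 92, 66, 65, 57, 64, 67, 66, 62, 64, 75, 96, 117, 117, 118, 117, 117, 116, 116, 118, 119, 119]
169 [94, 52, 54, 89, 118, 59, 50, 54, 53, 52, 51, 53, 51, 51, 47, 70, 119, 118, 119, 118, 117, 116, 118, 118, 120, 120]
170 [100, 55, 51, 81, 118, 57, 54, 51, 53, 53, 51, 53, 55, 51, 49, 62, 119, 117, 118, 118, 118, 117, 117, 118, 120, 118]
172 [120, 53, 51, 74, 120, 70, 53, 52, 52, 51, 51, 52, 55, 53, 45, 44, 47, 118, 120, 121, 120, 120, 120, 119, 119, 120]
```

```bash
cat > al.py <<'E'
import sys
from h import *
k=sys.argv[1];u0=int(sys.argv[2]);u1=int(sys.argv[3])
p=cv2.imread(f"pics/w{k}.png");g=cv2.cvtColor(p,cv2.COLOR_BGR2GRAY);d=np.load(f"pics/w{k}.npy");T=np.load(f"pics/T{k}.npy")
m,E=w2("wrist",T)
for n,(a,b) in(("flag",(157,166)),("tongue",(169,178))):
  v,u=np.mgrid[a:b,u0:u1];z=d[a:b,u0:u1];dk=(g[a:b,u0:u1]<80)
  P=np.stack([(u-m["cx"])/m["fx"]*z,(v-m["cy"])/m["fy"]*z,z],-1)[dk]@E[:3,:3].T+E[:3,3]
  F=np.c_[P[:,:2]@FX,P[:,:2]@FR,P[:,2]];F=F[F[:,2]>64.8]
  print(n,len(F),"x min/med/max",np.percentile(F[:,0],[3,50,97]).round(2),"mean",F[:,0].mean().round(2),"z",np.percentile(F[:,2],[10,50,90]).round(2))
E
python3 al.py 8 168 186; python3 al.py 6 158 244|| true
```

```text
flag 90 x min/med/max [488.6 490.1 492.1] mean 489.7 z [65.2 65.9 66.5]
tongue 89 x min/med/max [489.4 491.  492.9] mean 490.49 z [65.3 66.  66.8]
flag 92 x min/med/max [488.6 490.2 492.1] mean 490.3 z [65.3 66.  66.9]
tongue 91 x min/med/max [512.2 514.  515.6] mean 513.36 z [65.2 66.1 66.6]
```

The flag and tongue are at the same height (66 mm). The tongue is 0.8 mm short, by depth and by edges (2.1 px).

Emit:
apply_moves(
  offset=[
    [0, 0.9, 0],
    [0, 0, 0],
    [0, 0, 0],
    [0, 0, 0],
    [0, 0, 0],
    [0, 0, 0],
  ],
  delta_rot=[
    [0, 0, 0],
    [0, 0, 0],
    [0, 0, 0],
    [0, 0, 0],
    [0, 0, 0],
    [0, 0, 0],
  ],
  grip=[8, 8, 8, 8, 8, 8],
)

```text
clock: 10.73
eef_pos: [549.2, -83.4, 72.5]
eef_rot: [-3.132, -0.003, -1.046]
force: [10.6, 4.7, -6.5]
finger_gap: 0.116
```

```bash
python3 snap.py 9;python3 meas.py 9 167 186|sed -n '7,20p'; python3 al.py 9 166 186
```

```text
10.7333 tcp [549.2 -83.4  72.5] fix [436.9 343.   72.5] [-179.5   -0.2  -59.9] F [10.6  4.7 -6.5] Ffix [11.5  1.1 -6.5] 0.11646603774426835 [-0.7  0.6  1.   1.9 -0.7  0.9 -2. ]
161 174.21 11.45
162 174.31 11.56
163 174.30 11.44
164 174.36 11.29
165 174.50 11.37
166 174.19 5.10
167 173.82 4.34
168 174.03 8.76
169 173.95 10.55
170 174.08 10.71
171 174.11 10.68
172 174.25 10.40
173 174.32 10.50
174 174.38 10.61
flag 94 x min/med/max [488.4 490.1 492.3] mean 490.2 z [65.1 66.1 66.9]
tongue 88 x min/med/max [488.9 490.5 492.1] mean 490.49 z [65.3 66.  66.8]
```

View pics/w9a.png

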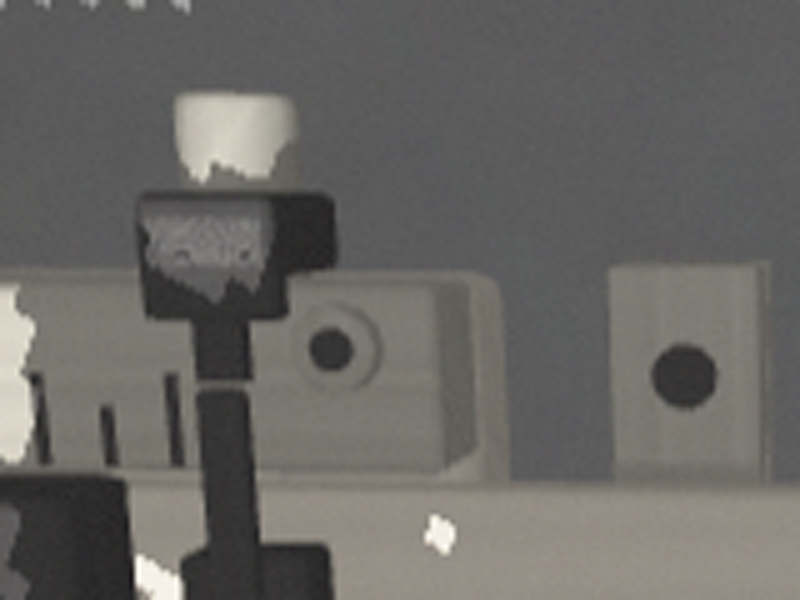

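It is now about 0.3 mm short (flag 174.6, tongue 173.9 px). One more nudge, and let it settle.

Emit:
apply_moves(
  offset=[
    [0, 0.4, 0],
    [0, 0, 0],
    [0, 0, 0],
    [0, 0, 0],
    [0, 0, 0],
    [0, 0, 0],
    [0, 0, 0],
    [0, 0, 0],
    [0, 0, 0],
    [0, 0, 0],
    [0, 0, 0],
    [0, 0, 0],
  ],
  delta_rot=[
    [0, 0, 0],
    [0, 0, 0],
    [0, 0, 0],
    [0, 0, 0],
    [0, 0, 0],
    [0, 0, 0],
    [0, 0, 0],
    [0, 0, 0],
    [0, 0, 0],
    [0, 0, 0],
    [0, 0, 0],
    [0, 0, 0],
  ],
  grip=[8, 8, 8, 8, 8, 8, 8, 8, 8, 8, 8, 8],
)

```text
clock: 11.78
eef_pos: [549.0, -83.5, 72.5]
eef_rot: [-3.132, -0.003, -1.046]
force: [11.7, 5.0, -7.4]
finger_gap: 0.113
```

```bash
python3 snap.py 10;python3 meas.py 10 167 186|sed -n '7,20p'; python3 al.py 10 166 186
python3 - <<'E'
from h import *
p,d=viewer.capture("scene");p=p[:,:,::-1];cv2.imwrite("pics/scene10.png",p);crop(p,335,185,565,335,3.4,"pics/sc10.png")
a=cv2.imread("pics/scene0.png")
E
```

```text
11.7833 tcp [549.  -83.5  72.5] fix [436.7 343.   72.5] [-179.5   -0.2  -59.9] F [11.7  5.  -7.4] Ffix [12.6  1.4 -7.4] 0.11342492880055204 [-0.7  0.6  1.   1.9 -0.7  0.9 -2. ]
161 173.56 11.58
162 173.62 11.42
163 173.76 11.40
164 173.76 11.42
165 173.75 11.40
166 173.73 5.18
167 174.06 4.48
168 174.01 8.74
169 173.97 10.69
170 174.07 10.76
171 174.13 10.63
172 174.20 10.56
173 174.33 10.55
174 174.38 10.69
flag 94 x min/med/max [488.3 490.1 492. ] mean 489.6 z [65.3 66.  67. ]
tongue 90 x min/med/max [488.6 490.2 492. ] mean 490.19 z [65.2 66.  66.8]
```

View pics/w10a.png

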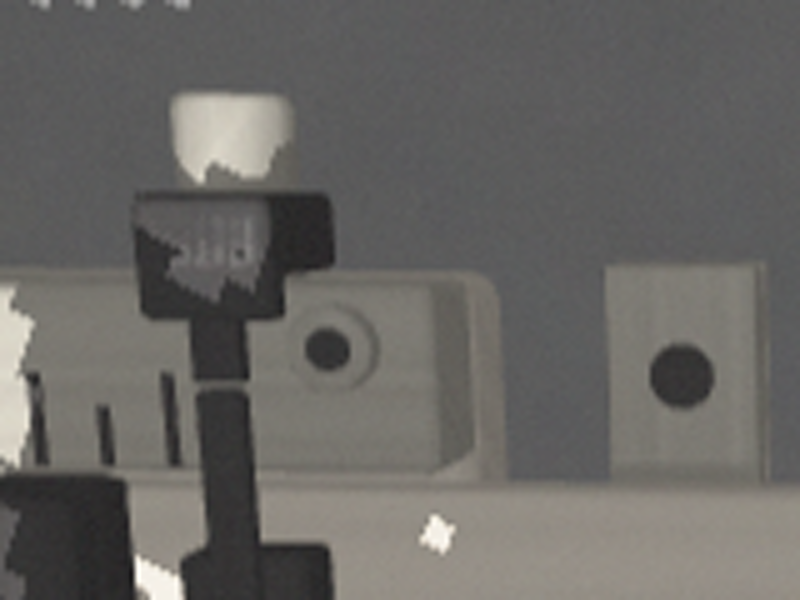

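View pics/sc10.png

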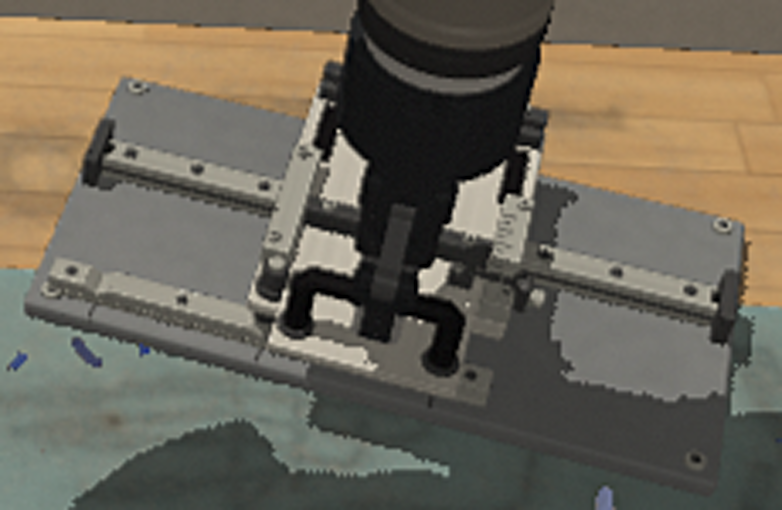

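Run:
```python
from h import *
f=lambda x,y:(335+x/3.4-.35,185+y/3.4-.35)
for n,q,z in(("L notch",(95,302),20),("mid",(264,347),20),("R",(432,398),20),("knob top",(274,262),70)):print(n,fx(ray("scene",*f(*q),z)))
T0=np.load("pics/T2.npy");print("knob start wrist",fx(ray("wrist",310,287,69,T0)))
s=telemetry.sense();print(s["clock"],s["force"],s["finger_gap"])
p=cv2.imread("pics/scene10.png");crop(p,395,240,480,305,9,"pics/sc10z.png")
```

```text
L notch [447.6 208.1  20. ]
mid [447.5 294.1  20. ]
R [443.7 376.9  20. ]
knob top [457.6 290.5  70. ]
knob start wrist [461.5 217.3  69. ]
11.8833 [11.3  3.9 -8.3] 0.11616995212995196
```

View pics/sc10z.png

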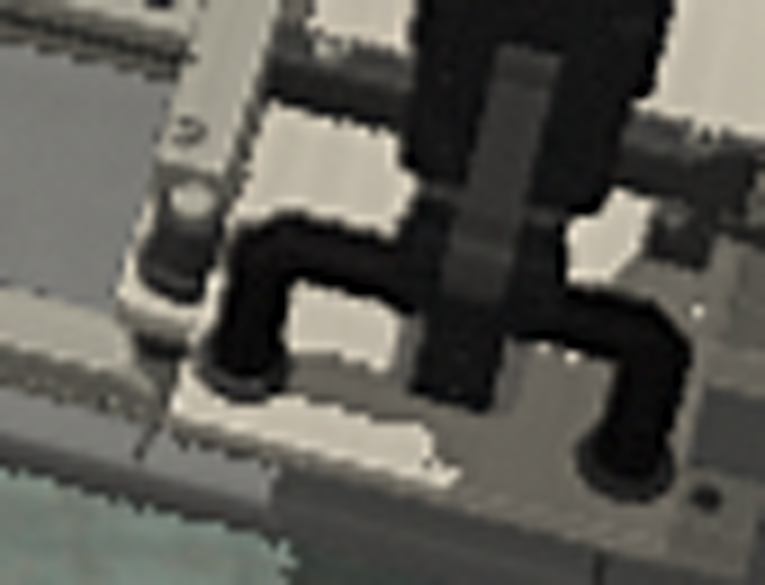

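View pics/scene10.png

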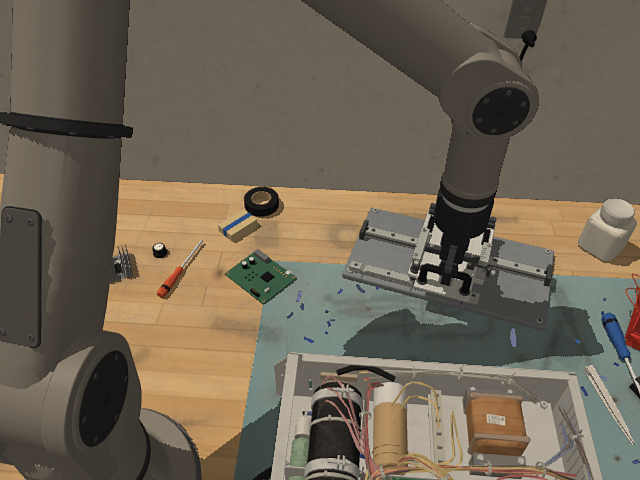

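The plunger tip points into the middle notch (knob s 290.5, notch about 290), the tongue and flag are aligned, and the board, carton and driver are undisturbed. Handing in.

```bash
python3 -c "
from station import bot
print(bot.finish_job())"
```

```text
the job is handed in; nothing more can be done
None
```

The carrier is in the middle notch. The clamp slide is held open at the flag with the bow still gripped, and the job was handed in at about 12 s.

**Carrier:** I gripped the bow and slid the carrier about 74 mm to the right until the rail force showed the plunger dropping in. I let go so it could centre itself, then gripped again. In the last scene image the plunger knob is at 290.5 mm along the rail. The middle notch worked out at 290 mm from the wrist view of the right-hand notch. My direct reading of the middle notch in the scene image gave 294 mm, and the two scene readings of the outer notches also ran 2 to 3 mm high. I put that down to my picking of the pixels.

**Slide:** The flag measured about 23.5 mm open. At the end the tongue and the flag tip agreed to within about 0.2 mm in the wrist image, judged by both edges and median depth. The mean depth of the two tops differed by 0.6 mm, which I took as depth noise. The spring force on the hand was about 12.6 N, within the 12 to 14 N you gave.

**Other items:** The waiting board, the fuse carton and the screwdriver were not touched. The last scene picture shows them lying undisturbed.

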